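Shim the tile against the fence and keep it pressed

ROBOT

A 7-joint arm with a two-finger parallel gripper is mounted at the origin on the work surface; the furniture and walls round the work are solid. World frame = base frame: x ahead of the robot, y to its left, z up, the work surface at z = 0. Lengths are in m, angles in rad, forces in N, time in s.
With the tool pointing down it reaches from about 0.4 to 0.85 m from the base axis. Payload 6.9 kg.
Tool frame: the origin (TCP) lies at the very end of the fingers, on their centre line; the grasp point (between the pads) lies 19 mm behind it; z points along the fingers, y is the line along which they close (so a half turn about z gives the same grasp; the last joint's range is limited). The gripper opens to 85 mm and grips with 20 to 120 N. Pads are 22 mm wide; open, the fingers measure 114 mm over their backs; the gripper's body (76 mm by 85 mm) begins 54 mm behind the grasp point. The pads swing forward as they close: fully open they stand 13 mm farther back than shut.
Start: joints at [-1.117, 0.507, -0.238, 1.5, 0.126, 1.149, -0.155], TCP at [0.213, 0.588, 0.231] pointing down, gripper open.
Joint ranges: [-3.08, 3.08], [-0.24, 2.05], [-1.43, 1.35], [0, 2.5], [-1.52, 4.66], [0.17, 1.96], [-2.89, 2.89]. Speed limits (rad/s): [2.39, 2.39, 3.14, 3.14, 3.14, 3.14, 3.14].

INTERFACE

Orientations are given as a rotation vector (axis times angle).
In Python, from rig import get_state, snapshot, camera_params, job_done gives the robot as it stands. The module is installed in compiled form; this text tells all that it offers.
- The arm moves only by the tool play_rows, never from a script. Its argument "steps" is a list of rows, each a list of 7 numbers: the shift along the tool's x, y, z in m, then the turn, a rotation vector about the tool's x, y, z in degrees, then the closure in counts, from 0 (fully open) to 255 (shut). In form: [[dx, dy, dz, ax, ay, az, grip], ...]. A call has 1 to 10 rows; each row shifts and turns the commanded pose from where the row before left it, along the tool's axes as they then stand; what a row does not reach is not made up. A row lasts 1/8 s, in which the tool goes at most 62.5 mm and 10.7 degrees, less where a joint would pass 70% of its speed; a pose out of reach is approached as far as the arm can. A call with a gripper value outside its range is refused whole. The fingers move at their own pace and stop on an object; "grip_force" is the grip in N (left out, the last holds). Time passes only in rows, so rows that do not move let the fingers close. It gives the time, the measured TCP pose, the force, the opening and the grip force at its end, in the units of the state.
- get_state(): the state, without advancing time (a new reading comes with each control period).
- snapshot(name): name is "scene" or "top"; returns the picture (400x640x3 uint8, blue, green, red); there is no depth.
- camera_params(name): a dict with "K" (3x3 intrinsics, pixels), "camera_from_world" (4x4, takes a point from world to camera coordinates). Camera axes: x right, y down, z forward; pixel columns grow to the right and rows downward; lengths in m; the calibration is good to about 2 mm. A picture is of the moment at which its call begins. camera_params takes no time and is no camera call.
- job_done(): hands the job in; it is judged then, once.
The state is a dict: "time": time; "joint_pos": joint angles; "joint_vel": joint speeds; "effort": joint torques, N m; "tcp_pos": TCP position; "eef_rot": TCP orientation; "force": force on the tool from outside, world axes, zero at the start; "wrist_torque": the same for the moment, N m; "gripper_width": finger opening in m; "finger_force": force on a finger pad.
Only numpy, scipy, OpenCV 4.12 (cv2) and the standard library are available. Lean on these libraries where they do the work, as an engineer would, in place of code of your own. Each camera call takes 0.05 s, during which the arm holds its last target. There are 200 camera calls.

TASK

Two wooden fixtures each hold a dark tile with a gap between the tile and the tall fence; take the upright metal spacer plate out of its wooden rest and slide it down into the gap that is wide enough for it, near the middle of the fence and fully down on the board. Let go of the spacer, then push that tile from its low-rail side with the gripper's fingers, moderately firmly, until fence, spacer and tile sit flush together, and finish while still holding the tile pressed like that. Do not disturb the other fixture's tile or the loose things round about.

Things in the scene. Friction and masses are not known exactly. Their poses are not given: they have to be found in the camera images.
- fixture_a: fixed wooden fixture on the bench, 130 x 130 mm, origin under its centre. Board top z=8 mm. Tall fence on its +y side: inner face y=45, x -59..59, top z=42. Low rail on its -y side: inner face y=-32, outer y=-60, top z=18. End bars: inner faces x=-47, 47, top z=18. Its loose tile lies by the low rail; gap between tile and fence 15 to 17 mm: wide enough for the 10 mm spacer.
- fixture_b: fixed wooden fixture on the bench, 130 x 130 mm, origin under its centre. Board top z=8 mm. Tall fence on its +y side: inner face y=45, x -59..59, top z=42. Low rail on its -y side: inner face y=-20, outer y=-60, top z=18. End bars: inner faces x=-47, 47, top z=18. Its loose tile lies by the low rail; gap between tile and fence 3.5 to 5 mm: too narrow for the spacer, wherever its tile lies.
- tile_a_center (a point): loose dark tile on the board of fixture_a, 88 (x) x 60 (y) x 36 mm high, 0.2 to 0.4 kg; the point is its centre, 26 mm above the bench; axes as the fixture's within 1 degree. Its -y face can be pushed where it stands above the low rail (18 to 44 mm above the bench).
- tile_b_center (a point): loose dark tile on the board of fixture_b, 88 (x) x 60 (y) x 36 mm high, 0.2 to 0.4 kg; the point is its centre, 26 mm above the bench; axes as the fixture's within 1 degree. Its -y face can be pushed where it stands above the low rail (18 to 44 mm above the bench). To be left alone.
- spacer_center (a point): loose aluminium spacer plate on edge in the rest, 60 long (x) x 10 thick (y) x 72 mm high (z), 0.06 to 0.13 kg, lowest 6 mm thinned to 7; the point is its centre, 36 mm above its lower edge, which starts 8 mm above the bench. Grip across the 10 mm near the top: the upper 28 mm stays above the tile when fully down. In the gap its y is parallel to the fixture's y (either way round).
- rest: fixed wooden rest for the spacer, 90 mm (x) x 50 mm (y) x 30 mm high, origin at the centre of its underside; slot along x, 68 x 14 mm, with its floor 8 mm above the bench.
- tape: roll of tape lying flat, a bystander, 75 mm across, 18 mm high, origin under its centre
- cork: cork, a bystander, 34 mm across, 30 mm high, origin under its centre
- amber_jar: amber glass jar, a bystander, 57 mm across, 62 mm high, origin under its centre

How it is judged:
On the way, in this order (a step that is already met when the one before it is completed fails the run):
1. the spacer is lifted clear out of its rest (height (world z) of spacer_center above 0.075 m), for 0.1 s.
2. the spacer stands fully down in the wide gap and is let go (x of spacer_center in the frame of fixture_a between -0.019 and 0.019 m and z of spacer_center in the frame of fixture_a between 0.04 and 0.048 m and y of spacer_center in the frame of fixture_a between 0.025 and 0.0465 m and angle between the y axis of spacer_center and the y axis of fixture_a, either way round below 0.2 rad and angle between spacer_center's own z axis and vertical below 0.3 rad and y of tile_a_center in the frame of fixture_a below 0.01 m and contact force between each of the arm, the fingers and spacer below 0.3 N), for 0.2 s.
At the end, for the whole second after the job is handed in: Spacer upright and let go, on fixture_a's board (3 mm), mid-fence (19 mm), between fence and tile; stack closed (2.5 mm), tile flat and parallel (0.04 rad); over 1 N in both joints; robot presses the tile with 2 to 40 N; all still (x of spacer_center in the frame of fixture_a between -0.019 and 0.019 m and z of spacer_center in the frame of fixture_a between 0.041 and 0.047 m and y of spacer_center in the frame of fixture_a between 0.0375 and 0.042 m and y of tile_a_center in the frame of fixture_a between 0.0025 and 0.0075 m and z of tile_a_center in the frame of fixture_a between 0.023 and 0.029 m and angle between the y axis of tile_a_center and the y axis of fixture_a, either way round below 0.04 rad and angle between spacer_center's own z axis and vertical below 0.06 rad and angle between tile_a_center's own z axis and vertical below 0.05 rad and contact force between the fingers and tile_a between 2 and 40 N and contact force between tile_a and spacer above 1 N and contact force between spacer and fixture_a above 1 N and contact force between each of the arm, the fingers and spacer below 0.3 N and linear speed of each of tile_a, spacer below 0.01 m/s); the arm keeps its last pose, push and grip.
It fails at once if the other fixture's tile is displaced by more than 8 mm (distance of tile_b_center from where it was at the start of the episode above 0.008 m).
It fails at once if a loose bystander is displaced by more than 30 mm (distance of any of tape, cork, amber_jar from where it was at the start of the episode above 0.03 m).
It fails at once if the tile is pressed violently (over 80 N) (contact force between the fingers and tile_a above 80 N).
It also fails if it takes over 51 s, if anything falls off the work surface, if the arm or the gripper's body presses on something with over 40 N, if the wrist force passes 120 N, or if a joint passes its speed limit or range.

## Working session

There is one attempt and no reset: what is moved stays moved. The work goes in short steps, Python scripts to look and compute and a tool call to move; the robot and the scene stay as the last step left them, time stands still between calls to the robot, and variables do not carry over. Pictures are saved under pics/ and viewed, at most 10 in all, crops included, and the job is handed in when it is done.

Besides the shell and the picture viewer there is one more tool, called after ">>>" in YAML: its name, and indented under it one key for each argument. play_rows: Moves the arm, as the interface text tells. Its arguments: {"type":"object","properties":{"steps":{"type":"array"},"grip_force":{"type":"number"}},"required":["steps"]}

```bash
mkdir -p pics
python3 - <<'E'
from rig import *
import cv2,numpy as np
for n in("scene","top"):
    cv2.imwrite(f"pics/{n}0.png",snapshot(n)); p=camera_params(n); print(n,np.round(p["K"],1).tolist(),np.round(p["camera_from_world"],3).tolist())
s=get_state(); print(s)
E
```

```text
scene [[421.6, 0.0, 326.9], [0.0, 421.6, 193.9], [0.0, 0.0, 1.0]] [[-0.721, -0.692, -0.015, 0.357], [-0.498, 0.534, -0.683, 0.375], [0.481, -0.485, -0.73, 0.6], [0.0, 0.0, 0.0, 1.0]]
top [[428.2, 0.0, 313.0], [0.0, 428.2, 201.4], [0.0, 0.0, 1.0]] [[0.006, -1.0, 0.024, -0.072], [-0.991, -0.009, -0.136, 0.549], [0.136, -0.023, -0.99, 0.812], [0.0, 0.0, 0.0, 1.0]]
{'time': 0.1, 'joint_pos': array([-1.11748064,  0.50825184, -0.23751043,  1.50102714,  0.12570611,
        1.14891273, -0.15477442]), 'joint_vel': array([ 0.00079859, -0.00043121,  0.00021545, -0.00223557,  0.00348568,
        0.00167525, -0.00031652]), 'effort': array([-4.23424979e-03, -6.21844268e+01, -2.19424210e+00, -2.50206202e+01,
        1.25695317e-02,  7.77970185e-03, -1.46910588e-05]), 'tcp_pos': array([0.21295651, 0.58712023, 0.23051905]), 'eef_rot': array([-5.43525244e-01, -3.09398034e+00,  2.50433915e-03]), 'force': array([-0.09637883, -0.09509002,  0.09325611]), 'wrist_torque': array([ 0.03417314, -0.00102114,  0.04162721]), 'finger_force': 0.0, 'gripper_width': 0.08528583641812758}
```

View pics/scene0.png

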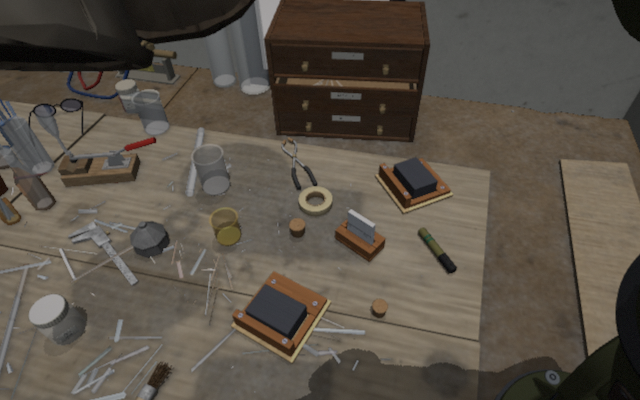

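View pics/top0.png

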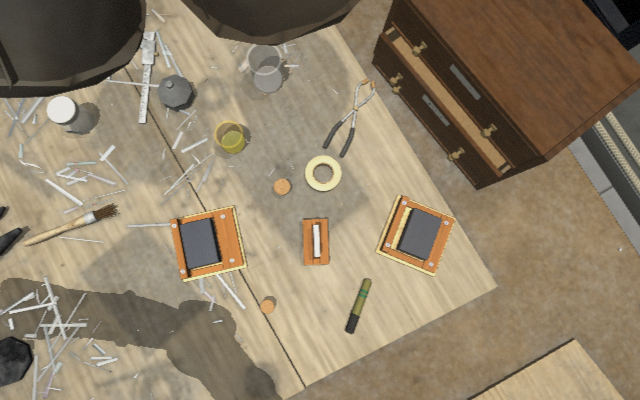

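The scene shows a fixture at about (280,313), the other at (413,182) and the rest at (360,238). In the top view they are at (208,243), (417,235) and (316,241). I'll enlarge crops of each.

Run:
```python
import cv2,numpy as np
t=cv2.imread("pics/top0.png");s=cv2.imread("pics/scene0.png")
def c(im,x,y,w,h,k): return cv2.resize(im[y:y+h,x:x+w],None,fx=k,fy=k,interpolation=cv2.INTER_CUBIC)
cv2.imwrite("pics/c1.png",np.hstack([c(t,160,195,100,100,4),c(t,370,185,100,100,4)]))
cv2.imwrite("pics/c2.png",np.hstack([c(t,285,205,60,75,6),c(s,325,200,66,75,6)]))
```

```text
(no output)
```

View pics/c1.png

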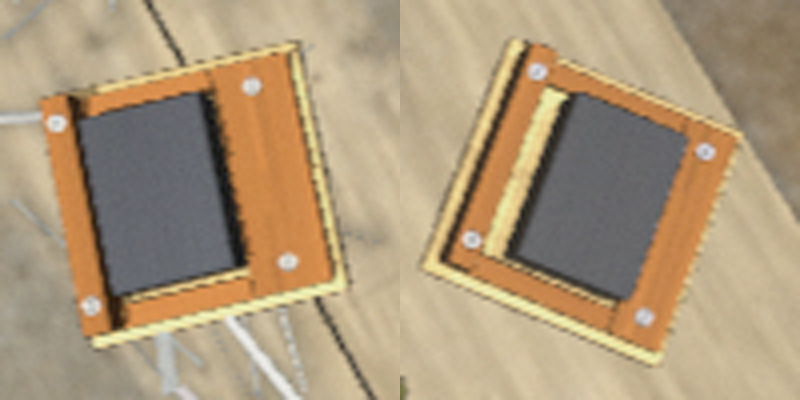

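View pics/c2.png

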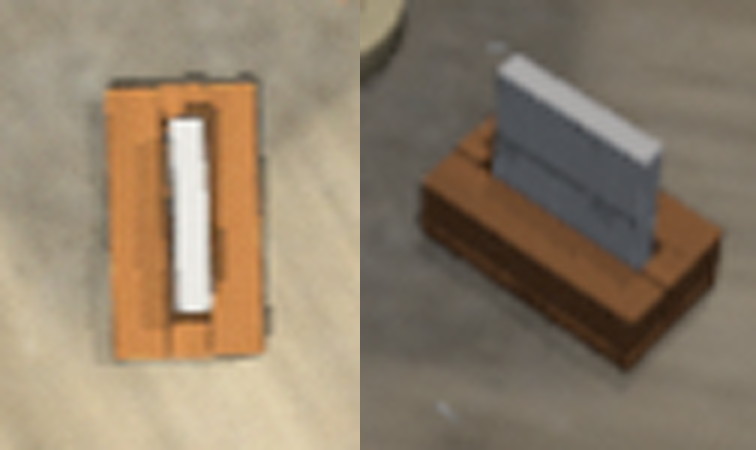

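Right crop: this fixture has a wide gap showing the yellow board, so it is fixture_a, with its fence at image left. The left fixture has a hairline gap, so it is fixture_b. The spacer stands in the rest, long axis about vertical in the image. Next I fit the poses.

```bash
cat > h.py <<'E'
import numpy as np,cv2
from rig import *
from scipy.optimize import least_squares
P={n:camera_params(n) for n in("scene","top")}
def proj(n,X):
    T=P[n]["camera_from_world"];c=np.asarray(X)@T[:3,:3].T+T[:3,3];p=c@P[n]["K"].T;return p[:,:2]/p[:,2:]
def place(q,L):
    c,s=np.cos(q[2]),np.sin(q[2]);L=np.asarray(L,float)/1000
    return np.c_[q[0]+c*L[:,0]-s*L[:,1],q[1]+s*L[:,0]+c*L[:,1],L[:,2]]
def fit(obs,q0):  # obs: list of (cam, local mm, pixels)
    f=lambda q:np.concatenate([(proj(n,place(q,L))-np.asarray(p)).ravel() for n,L,p in obs])
    r=least_squares(f,q0);return r.x,[np.round(e,1).tolist() for e in r.fun.reshape(-1,2)]
E
python3 - <<'E'
from h import *
t=lambda P:[(370+(u-400)/4,185+v/4) for u,v in P]
tb=lambda P:[(160+u/4,195+v/4) for u,v in P]
tr=lambda P:[(285+u/6,205+v/6) for u,v in P]
sr=lambda P:[(325+(u-360)/6,200+v/6) for u,v in P]
fa,r=fit([("top",[(65,65,8),(-65,65,8),(-65,-65,8),(65,-65,8)],t([(515,40),(425,265),(657,362),(740,132)]))],[.6,-.2,0]);print("A",fa,r)
ta,r=fit([("top",[(44,30,44),(44,-30,44),(-44,-30,44),(-44,30,44)],t([(578,93),(688,135),(620,300),(512,252)]))],fa);print("tile",ta,r)
c,s=np.cos(fa[2]),np.sin(fa[2]);d=ta[:2]-fa[:2];print("tile local",c*d[0]+s*d[1],-s*d[0]+c*d[1])
Ls=[(30,5,80),(30,-5,80),(-30,-5,80),(-30,5,80)]
a=tr([(169,119),(205,117),(212,310),(175,313)]);b=sr([(520,53),(663,145),(645,163),(498,68)])
for o in ([("top",Ls,a)],):
    sp,r=fit(o,[.5,-.1,0]);print("spacer top",sp,r)
print("scene px of it",proj("scene",place(sp,Ls)).round(1).tolist(),np.round(b,1).tolist())
fb,r=fit([("top",[(-65,-65,8),(65,-65,8)],tb([(345,287),(298,45)]))],[.5,.1,0]);print("B",fb)
# overlay
for n in P:
    im=cv2.resize(cv2.imread(f"pics/{n}0.png"),None,fx=4,fy=4,interpolation=cv2.INTER_CUBIC)
    def line(q,L,col):
        p=(proj(n,place(q,L))*4+1.5).astype(int);cv2.polylines(im,[p],True,col,1,cv2.LINE_AA)
    line(fa,[(65,65,8),(-65,65,8),(-65,-65,8),(65,-65,8)],(0,255,0))
    line(fa,[(59,45,42),(-59,45,42)],(255,255,0)); line(fa,[(47,-32,18),(-47,-32,18)],(255,0,255))
    line(ta,[(44,30,44),(44,-30,44),(-44,-30,44),(-44,30,44)],(0,0,255));line(sp,Ls,(0,0,255))
    u,v=(proj(n,[[fa[0],fa[1],.02]])[0]*4).astype(int);im1=im[v-200:v+200,u-200:u+200]
    u,v=(proj(n,[[sp[0],sp[1],.05]])[0]*4).astype(int);im2=im[v-200:v+200,u-200:u+200]
    cv2.imwrite(f"pics/o_{n}.png",np.hstack([im1,im2]))
a=np.vstack([cv2.imread("pics/o_top.png"),cv2.imread("pics/o_scene.png")]);cv2.imwrite("pics/o.png",cv2.resize(a,(600,600),interpolation=cv2.INTER_AREA))
E
```

```text
A [ 0.48726944 -0.28014063 -0.38730492] [[-0.8, -1.5], [-1.1, 0.6], [0.5, 1.2], [1.5, -0.4]]
tile [ 0.48707864 -0.27815475 -0.40767924] [[-0.4, -1.1], [0.1, 0.6], [0.8, 0.5], [-0.6, 0.0]]
tile local -0.0009267277675676312 0.001766719208561627
spacer top [ 0.47002991 -0.07420065  0.03990244] [[0.3, -0.1], [-0.4, 0.1], [-0.4, 0.2], [0.4, -0.2]]
scene px of it [[348.7, 212.0], [352.0, 209.0], [376.7, 224.7], [373.5, 227.9]] [[351.7, 208.8], [375.5, 224.2], [372.5, 227.2], [348.0, 211.3]]
B [0.46708665 0.14188406 0.22055093]
```

View pics/o.png

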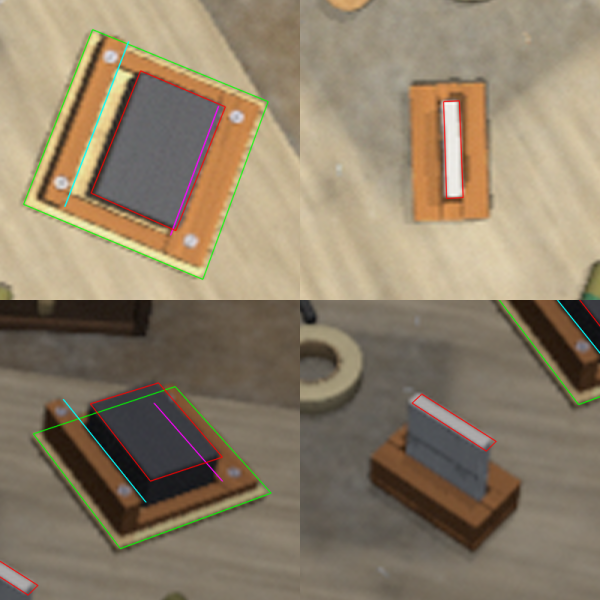

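The overlay fits the spacer and tile well in both views; the fixture outline is 2–3 mm loose. I'll enlarge fixture_a in both views to measure the fence and tile edges.

Run:
```python
import cv2,numpy as np
t=cv2.imread("pics/top0.png");s=cv2.imread("pics/scene0.png")
def c(im,x,y,w,h,k): 
    o=cv2.resize(im[y:y+h,x:x+w],None,fx=k,fy=k,interpolation=cv2.INTER_CUBIC)
    for i in range(0,w,10): cv2.line(o,(i*k,0),(i*k,8 if i%50 else 16),(0,255,255),1)
    return o
cv2.imwrite("pics/d.png",np.vstack([np.hstack([c(t,375,192,80,60,5),c(t,375,222,80,60,5)]),np.hstack([c(s,372,152,80,60,5)]*2)])[:, :800]) if 0 else cv2.imwrite("pics/d.png",np.hstack([c(t,375,190,50,75,8),c(s,373,152,50,75,8)]))
```

```text
(no output)
```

View pics/d.png

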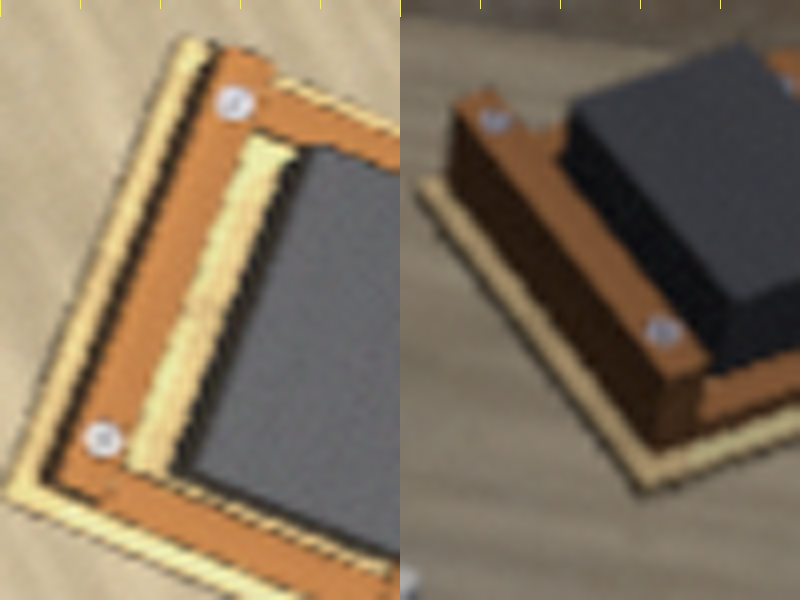

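Run:
```python
from h import *
T=lambda u,v:(375+u/8-.44,190+v/8-.44)
S=lambda u,v:(373+(u-400)/8-.44,152+v/8-.44)
t4=lambda u,v:(370+(u-400)/4-.37,185+v/4-.37)
def run(w):
  def f(p,full=False):
    q=p[:3];yo=p[3]*1e3;tl=p[4:7]
    F=[("top",(59,45,42),T(272,65)),("top",(-59,45,42),T(115,500)),("top",(59,yo,42),T(222,47)),("top",(-59,yo,42),T(58,487)),
       ("scene",(-59,45,42),S(710,360)),("scene",(-59,yo,42),S(655,378)),("scene",(59,45,42),S(495,90)),("scene",(59,yo,42),S(452,103)),("top",(-65,65,8),T(5,492)),("scene",(-65,65,8),S(645,478))]
    c,s=np.cos(tl[2]),np.sin(tl[2])
    G=[("top",(44,30),T(315,148)),("top",(-44,30),T(190,465)),("top",(44,-30),t4(688,135)),("top",(-44,-30),t4(622,300)),
       ("scene",(44,30),S(572,102)),("scene",(44,-30),S(738,42)),("scene",(-44,30),S(735,305))]
    r=[]
    for n,L,o in F: r.append(w[n]*(proj(n,place(q,[L]))[0]-o))
    for n,L,o in G:
        l=(tl[0]*1e3+c*L[0]-s*L[1],tl[1]*1e3+s*L[0]+c*L[1],44); r.append(w[n]*(proj(n,place(q,[l]))[0]-o))
    r=np.array(r)
    return r if full else np.r_[r.ravel(),tl[2]/.01]
  s=least_squares(f,[.487,-.28,-.4,.06,0,-.001,0]);print(w,s.x.round(4));print(f(s.x,True).round(1).tolist())
run({"top":1,"scene":1});run({"top":1,"scene":.02});run({"top":.02,"scene":1})
```

```text
{'top': 1, 'scene': 1} [ 0.4885 -0.2792 -0.3848  0.0595 -0.0009  0.001  -0.0009]
[[0.8, -0.8], [-0.7, -0.0], [0.3, -1.3], [-0.5, -1.3], [0.8, 0.5], [1.8, 0.4], [0.1, -0.2], [-0.1, 0.1], [-0.5, 0.2], [0.4, 1.2], [-0.5, -1.3], [-0.7, 0.3], [0.1, -0.0], [1.1, 0.2], [-0.6, 0.2], [1.3, 0.2], [-0.1, 0.3]]
{'top': 1, 'scene': 0.02} [ 4.877e-01 -2.791e-01 -3.798e-01  5.860e-02 -4.000e-04  1.100e-03
 -3.800e-03]
[[0.6, -0.3], [-0.7, 0.6], [0.5, -0.7], [-0.0, -0.5], [0.0, 0.0], [0.1, 0.0], [0.0, 0.0], [0.0, 0.0], [-0.4, 0.9], [0.0, 0.0], [-0.6, -1.1], [-0.6, 0.6], [0.0, 0.1], [1.2, 0.4], [-0.0, 0.0], [0.0, 0.0], [0.0, 0.0]]
{'top': 0.02, 'scene': 1} [ 0.4898 -0.2797 -0.391   0.0608 -0.0014  0.001   0.0029]
[[0.0, -0.0], [-0.0, -0.0], [0.0, -0.0], [-0.0, -0.0], [0.3, 0.0], [0.7, 0.1], [-0.1, -0.6], [-0.8, -0.3], [-0.0, -0.0], [-0.2, 0.7], [-0.0, -0.0], [-0.0, -0.0], [0.0, -0.0], [0.0, -0.0], [-0.7, -0.1], [1.2, -0.0], [-0.4, 0.0]]
```

```bash
cat > g.py <<'E'
from h import *
from scipy.spatial.transform import Rotation as R
def go(pos,yaw):  # yaw: world angle of line which tool y should follow (mod pi)
    s=get_state();C=R.from_rotvec(s["eef_rot"]);best=None
    for a in (yaw,yaw+np.pi):
        y=np.array([np.cos(a),np.sin(a),0]);z=np.array([0,0,-1.]);M=R.from_matrix(np.c_[np.cross(y,z),y,z])
        v=(C.inv()*M).as_rotvec(degrees=True)
        print("turn",v.round(2),"| shift old frame",(C.inv().apply(np.array(pos)-s["tcp_pos"])*1e3).round(1),"| after turn",(M.inv().apply(np.array(pos)-s["tcp_pos"])*1e3).round(1))
    print("t",s["time"].__round__(2),"tcp",s["tcp_pos"].round(4),"F",s["force"].round(2),"w",round(s["gripper_width"],4),"j",s["joint_pos"].round(2))
E
python3 -c "
from g import *
go([.470,-.0742,.15],.04+np.pi/2)"
```

```text
turn [-9.000e-02 -2.000e-02 -2.222e+01] | shift old frame [-467.  -534.    81.4] | after turn [-230.4 -671.1   80.5]
turn [-2.0000e-02  1.3000e-01  1.5778e+02] | shift old frame [-467.  -534.    81.4] | after turn [230.4 671.1  80.5]
t 0.1 tcp [0.213  0.5871 0.2305] F [-0.1  -0.1   0.09] w 0.0853 j [-1.12  0.51 -0.24  1.5   0.13  1.15 -0.15]
```

>>> play_rows:
  steps:
    - [0,0,0,0,0,-7.4,0]
    - [0,0,0,0,0,-7.4,0]
    - [0,0,0,0,0,-7.4,0]
    - [-0.016,-0.045,0,0,0,0,0]
    - [-0.016,-0.045,0,0,0,0,0]
    - [-0.016,-0.045,0,0,0,0,0]
    - [-0.016,-0.045,0,0,0,0,0]
    - [-0.016,-0.045,0,0,0,0,0]
    - [-0.016,-0.045,0,0,0,0,0]
    - [-0.016,-0.045,0,0,0,0,0]
  grip_force: 40

```text
time: 1.35
tcp_pos: [0.3377, 0.2756, 0.2311]
eef_rot: [0.062, -3.141, 0.0]
force: [0.7, 0.2, 1.1]
gripper_width: 0.0855
finger_force: 0.0
```

>>> play_rows:
  steps:
    - [-0.016,-0.045,0,0,0,0,0]
    - [-0.016,-0.045,0,0,0,0,0]
    - [-0.016,-0.045,0,0,0,0,0]
    - [-0.016,-0.045,0,0,0,0,0]
    - [-0.016,-0.045,0,0,0,0,0]
    - [-0.016,-0.045,0,0,0,0,0]
    - [-0.016,-0.045,0.02,0,0,0,0]
    - [0,-0.03,0.02,0,0,0,0]
    - [0,0,0,0,0,0,0]

```text
time: 2.48
tcp_pos: [0.4617, -0.0655, 0.1897]
eef_rot: [0.055, -3.137, 0.001]
force: [-0.2, 0.3, -0.1]
gripper_width: 0.0855
finger_force: 0.0
```

```bash
python3 -c "
from g import *
go([.470,-.0742,.056],.04+np.pi/2)"
```

```text
turn [-0.02 -0.21 -0.28] | shift old frame [ -8.4  -8.9 133.7] | after turn [ -7.9  -9.  133.7]
turn [-3.4000e-01  4.0000e-02  1.7972e+02] | shift old frame [ -8.4  -8.9 133.7] | after turn [  7.9   9.  133.7]
t 2.48 tcp [ 0.4617 -0.0655  0.1897] F [-0.23  0.32 -0.12] w 0.0855 j [ 0.13  0.31 -0.06  1.96  0.02  0.88  1.67]
```

>>> play_rows:
  steps:
    - [-0.008,-0.009,0.014,0,-0.2,-0.3,0]
    - [0,0,0.03,0,0,0,0]
    - [0,0,0.03,0,0,0,0]
    - [0,0,0.03,0,0,0,0]
    - [0,0,0.02,0,0,0,0]
    - [0,0,0.01,0,0,0,60]
    - [0,0,0,0,0,0,130]

```text
time: 3.35
tcp_pos: [0.4719, -0.0712, 0.0569]
eef_rot: [-0.072, 3.138, 0.001]
force: [-0.4, -1.3, 0.7]
gripper_width: 0.0515
finger_force: 0.0
```

```bash
python3 -c "
from g import *
go([.470,-.0742,.056],.04+np.pi/2)
for n in P: cv2.imwrite(f'pics/{n}1.png',snapshot(n))
a=cv2.imread('pics/top1.png')[200:280,275:355];b=cv2.imread('pics/scene1.png')[180:260,320:400]
cv2.imwrite('pics/e.png',cv2.resize(np.hstack([a,b]),None,fx=5,fy=5,interpolation=cv2.INTER_CUBIC))"
```

```text
turn [0.02 0.16 0.34] | shift old frame [ 2.  -2.9  0.9] | after turn [ 2.  -3.   0.9]
turn [-2.6000e-01  3.0000e-02 -1.7966e+02] | shift old frame [ 2.  -2.9  0.9] | after turn [-2.   3.   0.9]
t 3.35 tcp [ 0.4719 -0.0712  0.0569] F [-0.43 -1.33  0.73] w 0.0515 j [ 0.13  0.51 -0.05  2.1   0.05  0.52  1.67]
```

View pics/e.png

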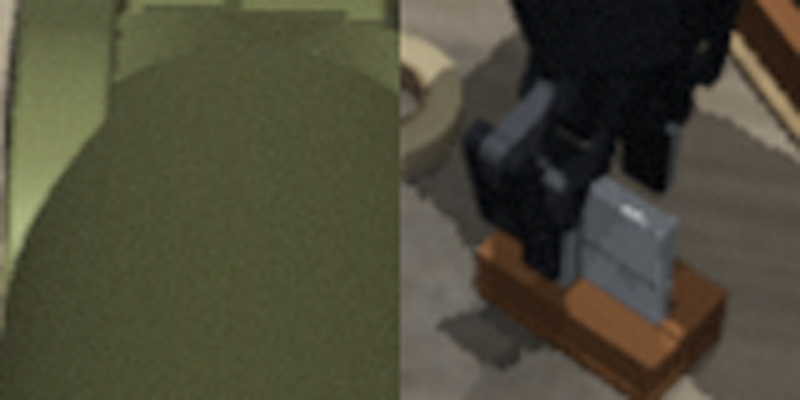

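The scene crop shows the fingers straddling the plate, with the near finger at about (550,230) in the crop. The top view is blocked by the arm. I'll correct 3 mm and close.

>>> play_rows:
  steps:
    - [0.002,-0.003,0,0,0,0,170]
    - [0,0,0,0,0,0,255]
    - [0,0,0,0,0,0,255]
    - [0,0,0,0,0,0,255]
    - [0,0,0,0,0,0,255]
    - [0,0,0,0,0,0,255]
  grip_force: 50

```text
time: 4.2
tcp_pos: [0.4701, -0.075, 0.0579]
eef_rot: [-0.07, 3.137, -0.0]
force: [-1.8, -1.3, 5.8]
gripper_width: 0.0087
finger_force: 49.4
```

```bash
python3 -c "
from g import *
go([.470,-.0742,.056],.04+np.pi/2);print(get_state()['finger_force'])"
```

```text
turn [-0.02  0.24  0.26] | shift old frame [0.  0.8 1.9] | after turn [0.  0.8 1.9]
turn [-3.8000e-01 -3.0000e-02 -1.7974e+02] | shift old frame [0.  0.8 1.9] | after turn [-0.  -0.8  1.9]
t 4.2 tcp [ 0.4701 -0.075   0.0579] F [-1.77 -1.28  5.83] w 0.0087 j [ 0.14  0.51 -0.05  2.11  0.05  0.52  1.67]
49.43404734134674
```

>>> play_rows:
  steps:
    - [0,0,-0.01,0,0,0,255]
    - [0,0,-0.02,0,0,0,255]
    - [0,0,-0.025,0,0,0,255]
    - [0,0,-0.025,0,0,0,255]
    - [0,0,0,0,0,0,255]
    - [0,0,0,0,0,0,255]

```text
time: 4.95
tcp_pos: [0.4694, -0.0747, 0.1371]
eef_rot: [-0.071, 3.137, 0.0]
force: [0.3, 0.3, -0.8]
gripper_width: 0.0089
finger_force: 48.7
```

```bash
python3 -c "
from g import *
go([.5028,-.2445,.138],-.387+np.pi/2)
cv2.imwrite('pics/s2.png',snapshot('scene'))
s=get_state();y=R.from_rotvec(s['eef_rot']).apply([0,1,0]);yaw=np.arctan2(y[1],y[0])-np.pi/2
print(yaw)
a=cv2.imread('pics/s2.png');u,v=proj('scene',[s['tcp_pos']])[0].astype(int);print(u,v)
a=a[v-40:v+40,u-50:u+50];cv2.imwrite('pics/f.png',cv2.resize(a,None,fx=7,fy=7,interpolation=cv2.INTER_CUBIC))"
```

```text
turn [ 0.04  0.19 24.75] | shift old frame [ -25.8 -171.1   -0.8] | after turn [ -95.  -144.6   -0.9]
turn [-2.6000e-01  6.0000e-02 -1.5525e+02] | shift old frame [ -25.8 -171.1   -0.8] | after turn [ 95.  144.6  -0.9]
t 4.95 tcp [ 0.4694 -0.0747  0.1371] F [ 0.31  0.33 -0.78] w 0.0089 j [ 0.15  0.39 -0.06  2.02  0.03  0.73  1.69]
0.044930451853871345
364 198
```

View pics/f.png

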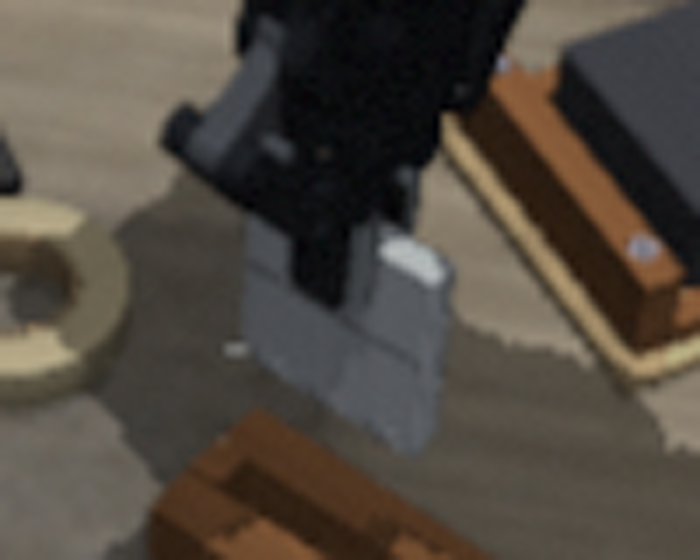

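The crop shows the plate held upright and clear of the rest. Its visible lower corners are at about (247,345) and (415,452). I compare these with the prediction to calibrate the camera.

Run:
```python
from h import *
q=[.4694,-.0747,.045]; o=[(314+u/7-.43,158+v/7-.43) for u,v in ((247,345),(412,452),(452,268),(437,290))]
b=87.2
pr=proj("scene",place(q,[(30,3.5,b),(-30,3.5,b),(-30,-5,b+72),(-30,5,b+72)]))
print(pr.round(1).tolist(),np.round(o,1).tolist(),(pr-o).round(1).tolist())
f=lambda d:(proj("scene",place([q[0]+d[0],q[1]+d[1],q[2]],[(30,3.5,b+d[2]),(-30,3.5,b+d[2]),(-30,-5,b+72+d[2]),(-30,5,b+72+d[2])]))-o).ravel()
print(least_squares(lambda d:np.r_[f(d),d[2]/3],[0,0,0]).x)
```

```text
[[349.7, 209.1], [374.8, 225.0], [380.5, 196.1], [377.0, 199.3]] [[348.9, 206.9], [372.4, 222.1], [378.1, 195.9], [376.0, 199.0]] [[0.8, 2.3], [2.3, 2.8], [2.3, 0.2], [1.0, 0.3]]
[ 0.00486159 -0.00132064 -1.01650833]
```

>>> play_rows:
  steps:
    - [-0.005,-0.034,0,0,0,0,255]
    - [-0.005,-0.034,0,0,0,0,255]
    - [-0.005,-0.034,0,0,0,0,255]
    - [-0.005,-0.034,0,0,0,0,255]
    - [-0.006,-0.035,0,0,0,0,255]
    - [0,0,0,0,0,8.3,255]
    - [0,0,0,0,0,8.3,255]
    - [0,0,0,0,0,8.2,255]
    - [0,0,0,0,0,0,255]
    - [0,0,0,0,0,0,255]

```text
time: 6.25
tcp_pos: [0.5031, -0.2442, 0.1368]
eef_rot: [0.6, 3.081, 0.001]
force: [0.5, 0.2, -0.9]
gripper_width: 0.0089
finger_force: 48.9
```

```bash
python3 -c "
from g import *
go([.5028,-.2445,.138],-.387+np.pi/2)
cv2.imwrite('pics/s3.png',snapshot('scene'))
"
```

```text
turn [0.08 0.12 0.14] | shift old frame [ 0.1 -0.3 -1.2] | after turn [ 0.1 -0.3 -1.2]
turn [-1.8000e-01  1.2000e-01 -1.7986e+02] | shift old frame [ 0.1 -0.3 -1.2] | after turn [-0.1  0.3 -1.2]
t 6.25 tcp [ 0.5031 -0.2442  0.1368] F [ 0.53  0.18 -0.94] w 0.0089 j [ 0.36  0.5   0.08  1.81 -0.05  0.83  1.65]
```

>>> play_rows:
  steps:
    - [0,0,0.015,0,0,0,255]
    - [0,0,0.018,0,0,0,255]
    - [0,0,0,0,0,0,255]

```text
time: 6.68
tcp_pos: [0.5022, -0.2439, 0.1025]
eef_rot: [-0.605, -3.083, -0.003]
force: [-0.7, 0.1, -1.5]
gripper_width: 0.0088
finger_force: 48.9
```

```bash
python3 -c "
from g import *
go([.5028,-.2445,.0585],-.387+np.pi/2)
a=snapshot('scene');b=snapshot('top')
u,v=proj('scene',[[.5,-.26,.05]])[0].astype(int);print(u,v)
a=a[v-35:v+35,u-40:u+40]
u,v=proj('top',[[.5,-.26,.05]])[0].astype(int);print(u,v)
b=b[v-35:v+35,u-20:u+20]
cv2.imwrite('pics/g.png',cv2.resize(np.hstack([a,b]),None,fx=6.5,fy=6.5,interpolation=cv2.INTER_CUBIC))"
```

```text
turn [ 0.09 -0.02 -0.02] | shift old frame [-0.8 -0.4 44. ] | after turn [-0.8 -0.3 44. ]
turn [-4.0000e-02 -1.5000e-01  1.7998e+02] | shift old frame [-0.8 -0.4 44. ] | after turn [ 0.8  0.3 44. ]
t 6.67 tcp [ 0.5022 -0.2439  0.1025] F [-0.66  0.14 -1.5 ] w 0.0088 j [ 0.36  0.54  0.07  1.85 -0.06  0.75  1.65]
406 172
411 226
```

View pics/g.png

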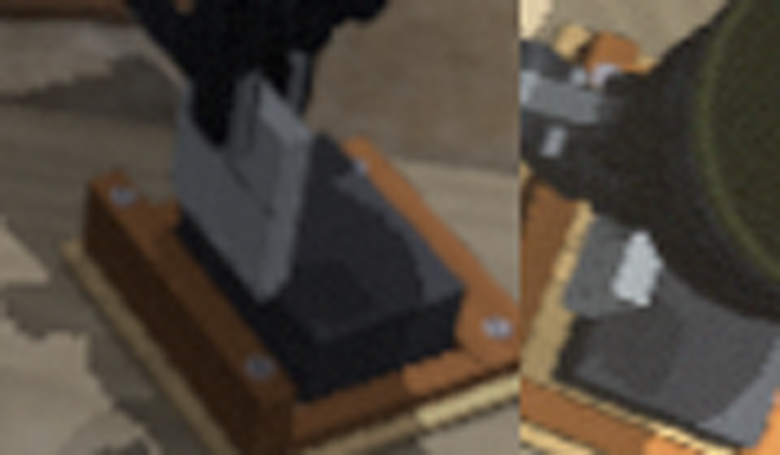

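The plate's lower corner at (258,300) in the crop lies between the fence edge and the tile edge, with about equal room each side. Lowering carefully.

>>> play_rows:
  steps:
    - [0,0,0.007,0,0,0,255]
    - [0,0,0.006,0,0,0,255]
    - [0,0,0.005,0,0,0,255]
    - [0,0,0,0,0,0,255]

```text
time: 7.28
tcp_pos: [0.5032, -0.2443, 0.0859]
eef_rot: [0.605, 3.08, 0.002]
force: [-0.4, 0.0, -0.8]
gripper_width: 0.0089
finger_force: 48.9
```

>>> play_rows:
  steps:
    - [0,0,0.006,0,0,0,255]
    - [0,0,0.006,0,0,0,255]
    - [0,0,0.005,0,0,0,255]
    - [0,0,0,0,0,0,255]

```text
time: 7.78
tcp_pos: [0.5032, -0.2443, 0.0688]
eef_rot: [0.605, 3.08, 0.002]
force: [0.0, 0.2, -1.9]
gripper_width: 0.0089
finger_force: 48.9
```

>>> play_rows:
  steps:
    - [0,0,0.005,0,0,0,255]
    - [0,0,0.003,0,0,0,255]
    - [0,0,0.002,0,0,0,255]
    - [0,0,0,0,0,0,255]
    - [0,0,0,0,0,0,255]

```text
time: 8.4
tcp_pos: [0.5036, -0.2445, 0.0595]
eef_rot: [0.605, 3.079, 0.001]
force: [1.1, 0.9, -1.6]
gripper_width: 0.0089
finger_force: 48.9
```

>>> play_rows:
  steps:
    - [0,0,0.001,0,0,0,255]
    - [0,0,0.001,0,0,0,255]
    - [0,0,0,0,0,0,255]
    - [0,0,0,0,0,0,255]

```text
time: 8.9
tcp_pos: [0.5037, -0.2445, 0.058]
eef_rot: [0.605, 3.079, 0.001]
force: [-0.9, 1.0, 4.8]
gripper_width: 0.0093
finger_force: 49.8
```

>>> play_rows:
  steps:
    - [0,0,0,0,0,0,200]
    - [0,0,0,0,0,0,140]
    - [0,0,0,0,0,0,100]
    - [0,0,0,0,0,0,100]
    - [0,0,0,0,0,0,100]
    - [0,0,-0.02,0,0,0,100]
    - [0,0,-0.03,0,0,0,100]
    - [0,0,-0.04,0,0,0,100]
    - [0,0,-0.02,0,0,0,100]

```text
time: 10.02
tcp_pos: [0.5038, -0.2448, 0.1695]
eef_rot: [0.605, 3.077, 0.0]
force: [0.4, -0.2, -0.1]
gripper_width: 0.0519
finger_force: 0.0
```

```bash
python3 -c "
from g import *
c,s=np.cos(-.387),np.sin(-.387)
def W(x,y):return [.4885+c*x-s*y,-.2792+s*x+c*y]
go(W(0,-90)+[.14],-.387);print(W(0,-90))
a=snapshot('scene')
u,v=proj('scene',[[.5,-.26,.05]])[0].astype(int);print(u,v)
a=a[v-35:v+35,u-45:u+45]
cv2.imwrite('pics/k.png',cv2.resize(a,None,fx=8,fy=8,interpolation=cv2.INTER_CUBIC))"
```

```text
turn [ 0.32  0.2  89.94] | shift old frame [   -92.9 -90037.6    -92.2] | after turn [-9.00376e+04 -1.20000e+00  2.95000e+01]
turn [ -0.2    0.32 -90.06] | shift old frame [   -92.9 -90037.6    -92.2] | after turn [9.00376e+04 1.20000e+00 2.95000e+01]
t 10.03 tcp [ 0.5038 -0.2448  0.1695] F [ 0.42 -0.21 -0.14] w 0.0519 j [ 0.35  0.46  0.08  1.77 -0.05  0.91  1.64]
[np.float64(-33.47857831331841), np.float64(-83.62329151737688)]
406 172
```

View pics/k.png

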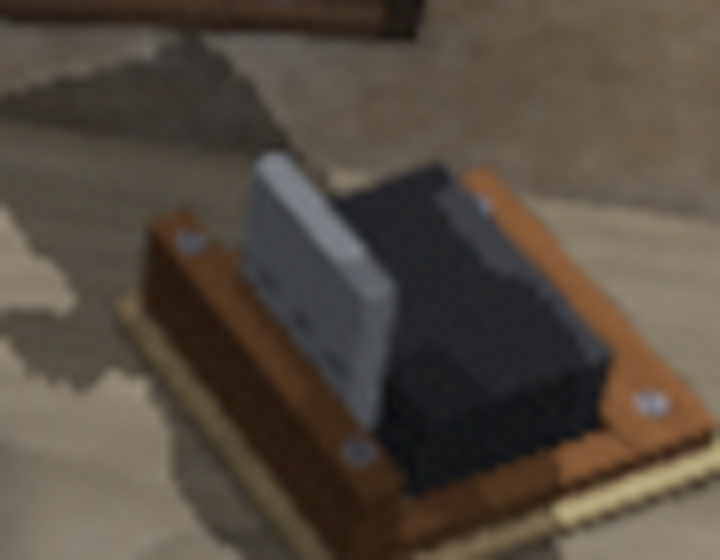

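The spacer stands upright in the wide gap, near mid-fence and clear of the gripper. Next I check clearance to the cabinet and prepare the push from the low-rail side.

```bash
cat >> g.py <<'E'
c,s_=np.cos(-.387),np.sin(-.387)
def W(x,y,z):return [.4885+(c*x-s_*y)/1e3,-.2792+(s_*x+c*y)/1e3,z]
def ray(n,u,v,z):
    T=P[n]["camera_from_world"];Rm=T[:3,:3];C=-Rm.T@T[:3,3];d=Rm.T@np.linalg.solve(P[n]["K"],[u,v,1]);return (C+d*(z-C[2])/d[2]).round(3)
E
python3 -c "
from g import *
go(W(0,-65,.17),-.387);print(W(0,-65,.17))
for p in((275,135),(415,137)):print(ray('scene',*p,0))
for p in((475,185),(375,55)):print(ray('top',*p,0),ray('top',*p,.15))"
```

```text
turn [ 0.44  0.33 89.93] | shift old frame [   2.  -102.5    1.3] | after turn [-102.5   -2.1    1.4]
turn [ -0.33   0.44 -90.06] | shift old frame [   2.  -102.5    1.3] | after turn [102.5   2.1   1.4]
t 10.07 tcp [ 0.5046 -0.2453  0.1714] F [ 0.74 -0.01  1.38] w 0.0517 j [ 0.35  0.46  0.08  1.77 -0.05  0.91  1.64]
[np.float64(0.4639682212181589), np.float64(-0.3393929549847722), 0.17]
[ 0.863 -0.187  0.   ]
[ 0.589 -0.428  0.   ]
[ 0.593 -0.41   0.   ] [ 0.566 -0.348  0.15 ]
[ 0.879 -0.202  0.   ] [ 0.804 -0.176  0.15 ]
```

>>> play_rows:
  steps:
    - [0,-0.034,0,0,0,0,255]
    - [0,-0.034,0,0,0,-10,255]
    - [0.006,-0.033,0,0,0,-10,255]
    - [0,0,0,0,0,-10,255]
    - [0,0,0,0,0,-10,255]
    - [0,0,0,0,0,-10,255]
    - [0,0,0,0,0,-10,255]
    - [0,0,0,0,0,-10,255]
    - [0,0,0,0,0,-10,255]
    - [0,0,0,0,0,-10,255]

```text
time: 11.32
tcp_pos: [0.4645, -0.3373, 0.1665]
eef_rot: [-1.745, 2.61, -0.001]
force: [0.1, 0.8, -3.2]
gripper_width: 0.0001
finger_force: 0.0
```

```bash
python3 -c "
from g import *
go(W(0,-62,.028),-.387)"
```

```text
turn [1.1000e-01 1.5000e-01 1.7971e+02] | shift old frame [ -0.7  -0.  138.5] | after turn [  0.9   0.3 138.5]
turn [-0.09  0.07 -0.29] | shift old frame [ -0.7  -0.  138.5] | after turn [ -0.9  -0.3 138.5]
t 11.32 tcp [ 0.4645 -0.3373  0.1665] F [ 0.07  0.8  -3.24] w 0.0001 j [ 1.07  0.57 -0.77  1.73  0.45  1.03  2.89]
```

Joint 7 came up to its limit, so I take the equivalent half turn the other way.

>>> play_rows:
  steps:
    - [0,0,0,0,0,10,255]
    - [0,0,0,0,0,10,255]
    - [0,0,0,0,0,10,255]
    - [0,0,0,0,0,10,255]
    - [0,0,0,0,0,10,255]
    - [0,0,0,0,0,10,255]
    - [0,0,0,0,0,10,255]
    - [0,0,0,0,0,10,255]
    - [0,0,0,0,0,10,255]

```text
time: 12.45
tcp_pos: [0.4641, -0.3379, 0.166]
eef_rot: [0.63, 3.077, 0.003]
force: [-0.4, 0.1, -0.0]
gripper_width: 0.0002
finger_force: 0.0
```

>>> play_rows:
  steps:
    - [0,0,0,0,0,10,255]
    - [0,0,0,0,0,10,255]
    - [0,0,0,0,0,10,255]
    - [0,0,0,0,0,10,255]
    - [0,0,0,0,0,10,255]
    - [0,0,0,0,0,10,255]
    - [0,0,0,0,0,10,255]
    - [0,0,0,0,0,10,255]
    - [0,0,0,0,0,9.7,255]
    - [0,0,0,0,0,0,255]

```text
time: 13.7
tcp_pos: [0.4643, -0.3377, 0.1661]
eef_rot: [-2.611, -1.747, -0.002]
force: [-0.2, -0.2, 0.1]
gripper_width: -0.0
finger_force: 0.0
```

```bash
python3 -c "
from g import *
go(W(0,-62,.028),-.387)"
```

```text
turn [ 0.03 -0.08 -0.25] | shift old frame [  1.1   0.3 138.1] | after turn [  1.3   0.3 138.1]
turn [-1.3000e-01 -4.0000e-02  1.7975e+02] | shift old frame [  1.1   0.3 138.1] | after turn [ -1.3  -0.3 138.1]
t 13.7 tcp [ 0.4643 -0.3377  0.1661] F [-0.22 -0.25  0.1 ] w -0.0 j [ 0.52  0.49  0.1   1.73 -0.06  0.92  0.26]
```

>>> play_rows:
  steps:
    - [0,0,0.03,0,0,0,255]
    - [0,0,0.035,0,0,0,255]
    - [0,0,0.035,0,0,0,255]
    - [0,0,0.025,0,0,0,255]
    - [0,0,0.009,0,0,0,255]
    - [0,0,0.004,0,0,0,255]
    - [0,0,0,0,0,0,255]

```text
time: 14.58
tcp_pos: [0.465, -0.3382, 0.0293]
eef_rot: [2.611, 1.746, 0.004]
force: [-0.4, -0.2, -0.0]
gripper_width: -0.0001
finger_force: 0.0
```

```bash
python3 -c "
from g import *
go(W(0,-62,.028),-.387)"
```

```text
turn [ 0.13 -0.08 -0.28] | shift old frame [ 1.5 -0.5  1.3] | after turn [ 1.5 -0.5  1.3]
turn [-1.3000e-01 -2.0000e-01  1.7972e+02] | shift old frame [ 1.5 -0.5  1.3] | after turn [-1.5  0.5  1.3]
t 14.57 tcp [ 0.465  -0.3382  0.0293] F [-0.41 -0.19 -0.04] w -0.0001 j [ 0.54  0.66  0.07  1.87 -0.08  0.61  0.28]
```

>>> play_rows:
  steps:
    - [0.006,0,0.002,0,0,-0.3,255]
    - [0.006,0,0,0,0,0,255]
    - [0.004,0,0,0,0,0,255]
    - [0.003,0,0,0,0,0,255]
    - [0,0,0,0,0,0,255]

```text
time: 15.2
tcp_pos: [0.472, -0.32, 0.0268]
eef_rot: [2.607, 1.753, 0.003]
force: [0.3, 0.7, -0.2]
gripper_width: -0.0004
finger_force: 0.0
```

>>> play_rows:
  steps:
    - [0.001,0,0,0,0,0,255]
    - [0.001,0,0,0,0,0,255]
    - [0.001,0,0,0,0,0,255]
    - [0,0,0,0,0,0,255]

```text
time: 15.7
tcp_pos: [0.4728, -0.3178, 0.0267]
eef_rot: [2.607, 1.752, 0.003]
force: [-0.6, -1.3, 0.5]
gripper_width: -0.0002
finger_force: 0.7
```

>>> play_rows:
  steps:
    - [0.001,0,0,0,0,0,255]
    - [0.001,0,0,0,0,0,255]
    - [0,0,0,0,0,0,255]

```text
time: 16.08
tcp_pos: [0.4738, -0.3155, 0.0267]
eef_rot: [2.607, 1.752, 0.003]
force: [-1.2, -0.5, -0.5]
gripper_width: -0.0001
finger_force: 0.5
```

>>> play_rows:
  steps:
    - [0.001,0,0,0,0,0,255]
    - [0.001,0,0,0,0,0,255]
    - [0,0,0,0,0,0,255]

```text
time: 16.45
tcp_pos: [0.4745, -0.3137, 0.0267]
eef_rot: [2.607, 1.752, 0.003]
force: [-0.7, -1.0, -0.9]
gripper_width: 0.0004
finger_force: 0.5
```

>>> play_rows:
  steps:
    - [0.001,0,0,0,0,0,255]
    - [0,0,0,0,0,0,255]

```text
time: 16.7
tcp_pos: [0.4746, -0.3133, 0.0267]
eef_rot: [2.608, 1.752, 0.002]
force: [-2.2, -2.9, -0.4]
gripper_width: -0.0001
finger_force: 1.6
```

>>> play_rows:
  steps:
    - [0.001,0,0,0,0,0,255]
    - [0,0,0,0,0,0,255]

```text
time: 16.95
tcp_pos: [0.4746, -0.3132, 0.0267]
eef_rot: [2.608, 1.75, 0.001]
force: [-2.8, -5.0, -1.4]
gripper_width: 0.0001
finger_force: 3.0
```

>>> play_rows:
  steps:
    - [0.001,0,0,0,0,0,255]
    - [0,0,0,0,0,0,255]

```text
time: 17.2
tcp_pos: [0.4746, -0.3132, 0.0268]
eef_rot: [2.608, 1.749, 0.0]
force: [-3.8, -7.9, -2.1]
gripper_width: 0.0001
finger_force: 4.1
```

>>> play_rows:
  steps:
    - [0.001,0,0,0,0,0,255]
    - [0,0,0,0,0,0,255]

```text
time: 17.45
tcp_pos: [0.4746, -0.3132, 0.0268]
eef_rot: [2.608, 1.747, -0.001]
force: [-4.1, -9.4, -1.2]
gripper_width: -0.0002
finger_force: 5.2
```

>>> play_rows:
  steps:
    - [0.001,0,0,0,0,0,255]
    - [0.001,0,0,0,0,0,255]
    - [0.001,0,0,0,0,0,255]
    - [0,0,0,0,0,0,255]
    - [0,0,0,0,0,0,255]
    - [0,0,0,0,0,0,255]
    - [0,0,0,0,0,0,255]
    - [0,0,0,0,0,0,255]

```text
time: 18.45
tcp_pos: [0.4746, -0.3132, 0.027]
eef_rot: [2.608, 1.743, -0.004]
force: [-7.3, -17.3, -2.1]
gripper_width: 0.0
finger_force: 8.6
```

```bash
python3 -c "
from g import *
go(W(0,-36,.027),-.387)
a=snapshot('scene')
u,v=proj('scene',[[.49,-.27,.05]])[0].astype(int)
a=a[v-37:v+38,u-50:u+50]
cv2.imwrite('pics/m.png',cv2.resize(a,None,fx=8,fy=8,interpolation=cv2.INTER_CUBIC))"
```

```text
turn [ 0.14  0.29 -0.31] | shift old frame [0.7 0.  0. ] | after turn [0.7 0.  0. ]
turn [  0.45  -0.22 179.69] | shift old frame [0.7 0.  0. ] | after turn [-0.7 -0.   0. ]
t 18.45 tcp [ 0.4746 -0.3132  0.027 ] F [ -7.26 -17.26  -2.1 ] w 0.0 j [ 0.48  0.66  0.09  1.89 -0.09  0.59  0.23]
```

View pics/m.png

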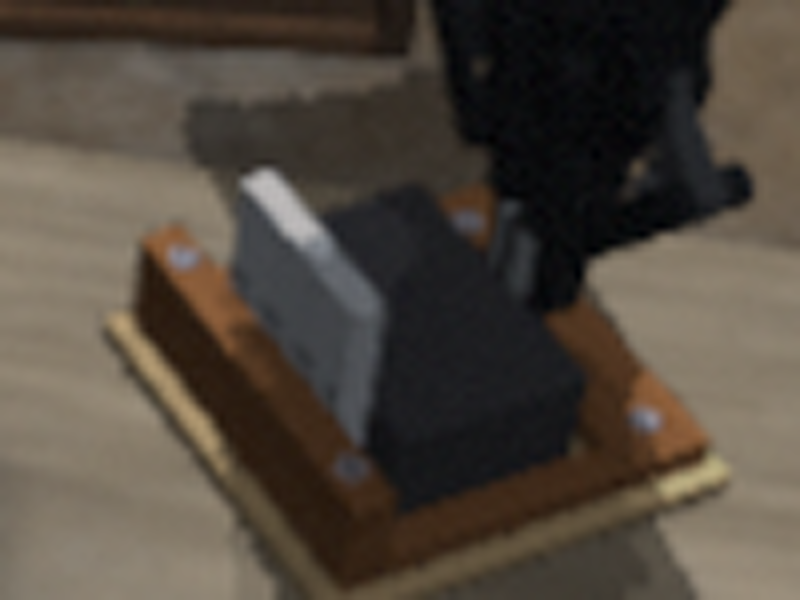

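The stack is flush: fence, upright spacer and tile are closed up, and the fingers are on the tile's low-rail side at about 19 N, steady. Handing in.

```bash
python3 -c "
from rig import *
print(job_done())"
```

```text
the job is handed in; nothing more can be done
None
```

The spacer is fully down in fixture_a's wide gap, released, and the tile is held flush against it at about 19 N; the job is handed in, but no verdict came back.

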